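# Raise the inspection stand's spindle to its mark and lock it with the spring clip

## Task

Crank the handwheel of the lifting stand until the spindle's pointer stands at the long line on its scale, which brings the spindle's groove just clear above the sleeve. Then take the open spring clip by its grip block and push it sideways into that groove until it snaps fully home round the spindle, and let go, with the pointer still at the long line. Leave the ring gauge, the V-block and the bracket where they are.

Things in the scene. Friction and masses are not known exactly. Their poses are not given: they have to be found in the camera images.
- stand: Grey lifting stand, fixed to the granite: base 130 (x) x 290 (y) x 50 mm high, origin on its underside, z up. The handwheel's axis is 70 mm from the origin in -y, the upright spindle's 70 mm in +y. A thin upright scale plate (26 wide in y, 4 thick, top 170 mm above the granite) begins 52 mm beyond the spindle's axis in +y. The -x and +x sides of the spindle are open.
- sleeve_top (a point): Centre of the flat top of the sleeve's flange (84 mm diameter), 110 mm above the granite. The spindle comes up through it. Something lying here rests on the flange.
- wheel_axis (a point): Point on the handwheel's upright axis, 135 mm above the granite, level with the middle of its handle. The wheel is a dark disc of 110 mm diameter, its top 105 mm above the granite (hub to 113 mm).
- handle (a point): Middle of the handwheel's upright black handle, a round grip of 22 mm diameter and 53 mm height (107 to 160 mm above the granite), 45 mm from the wheel's axis. The grip spins freely on its pin, so a gripper that holds it need not turn as it goes round. About 3 N sideways at the grip turns the wheel, and the wheel stays where it is left.
- wheel (a joint): Handwheel angle in rad, growing clockwise seen from above, 0 to 17. Clockwise raises the spindle by 20 mm a turn (3.18 mm per rad); starts 0.7 to 1.5 turns short of the long line. At the line the handle stands at the wheel's -y side, away from the spindle.
- pointer (a point): Tip of the spindle's pointer: a dark 4 mm square bar that stands out level in the stand's +y direction near the spindle's top and ends at the edge of the scale plate. It rises with the spindle.
- mark (a point): Inner end of the long thick line across the scale plate, 148 mm above the granite (the other lines are short, 5 mm apart). The pointer is at the mark when both have the same height; within 3 mm counts.
- groove (a point): Point on the upright axis of the 40 mm diameter steel spindle, at mid-height of its groove (30 mm diameter, 13 mm high). With the pointer at the mark the groove's foot is 1 mm above the flange, its middle 117.5 mm above the granite, and the spindle's flat top 153 mm above it. At the start the groove is hidden in the sleeve.
- clip_centre (a point): Centre of the spring clip's ring, at mid-thickness (3.5 mm above its underside), on the spindle's axis when the clip is home. The clip is a C of 7 mm round steel bar lying flat, 50 mm wide, 78 mm long, 0.2 kg; inner diameter 31.6 mm, neck 23 mm wide, flared mouth opening to this frame's +x (y across, z up).
- clip_side_l (a joint): Spring opening of one of the clip's two arms in rad, 0 at rest. Pushed along the clip's +x onto the groove with about 8 to 15 N, both arms spring apart by about 0.1 rad, then snap shut with the ring's centre on the axis. The clip then holds by itself, with up to 1 mm of play.
- clip_grip (a point): Centre of the clip's upright grip block: 32 mm (x) x 14 mm (y) x 44 mm high, 38 mm behind the ring's centre (-x in the clip's frame, same axes) and half-way up (22 mm above the clip's underside). Take it across its 14 mm.
- ring_gauge: Steel ring gauge lying flat, closed ring 84 mm outside, 54 mm inside, 22 mm high; origin under its centre. Leave it.
- v_block: Steel V-block 70 x 60 x 50 mm high; origin under its centre. Leave it.
- bracket: Dark steel bracket with two round bosses, 90 x 70 x 70 mm high; origin under its centre. Leave it.
Things that resemble listed ones, but are neither listed nor needed, are in the scene too. What is shaped like the part that bears clip_centre but purple is not meant.

How it is judged:
On the way, in this order (a step that is already met when the one before it is completed fails the run):
1. the pointer stands at the long line and the wheel is still (z of pointer in the frame of mark between -0.003 and 0.003 m and velocity of joint wheel between -0.15 and 0.15 rad/s), for 0.2 s.
2. the clip has snapped home in the groove (horizontal distance between clip_centre and groove below 0.004 m and z of clip_centre in the frame of groove between -0.006 and 0.006 m and angle between clip_centre's own z axis and vertical below 0.15 rad), for 0.2 s.
At the end, for the whole second after the job is handed in: The pointer is within 3 mm of the long line's height; the clip's ring centre is within 4 mm of the spindle's axis and within 6 mm of the groove's middle height, the clip level within 0.15 rad, at rest and released (all of step 2 and z of pointer in the frame of mark between -0.003 and 0.003 m and linear speed of clip below 0.02 m/s); the robot touches nothing.
It fails at once if the ring gauge is pushed more than 20 mm (distance of ring_gauge from where it was at the start of the episode above 0.02 m).
It fails at once if the v block is pushed more than 20 mm (distance of v_block from where it was at the start of the episode above 0.02 m).
It fails at once if the bracket is pushed more than 20 mm (distance of bracket from where it was at the start of the episode above 0.02 m).
It also fails if it takes over 72 s, if anything falls off the work surface, if the arm or the gripper's body presses on something with over 40 N, if the wrist force passes 120 N, or if a joint passes its speed limit or range.

## Robot

A 7-joint arm with a two-finger parallel gripper is mounted at the origin on the work surface. World frame = base frame: x ahead of the robot, y to its left, z up, the work surface at z = 0. Lengths are in m, angles in rad, forces in N, time in s.
With the tool pointing down it reaches from about 0.425 to 0.975 m from the base axis. Payload 16.7 kg.
Tool frame: the origin (TCP) lies on the centre line of the jaws, within the pads' length; the fingertips stand 25 mm ahead of it and the grasp point (between the pads) lies 6 mm ahead of it; z points along the fingers, y is the line along which they close (so a half turn about z gives the same grasp; the last joint's range is limited). The gripper opens to 85 mm and grips with 20 to 120 N. Pads are 22 mm wide; open, the fingers measure 114 mm over their backs; the gripper's body (76 mm by 85 mm) begins 54 mm behind the grasp point. The pads swing forward as they close: fully open they stand 13 mm farther back than shut.
Start: joints at [1.105, 0.426, 0.074, 1.606, -0.034, 1.111, -0.067], TCP at [0.21, -0.642, 0.256] pointing down, gripper open.
Joint ranges: [-2.85, 2.85], [-0.5, 2.14], [-1.23, 1.37], [0.21, 2.46], [-1.02, 4.16], [0.16, 2.05], [-2.73, 2.73]. Speed limits (rad/s): [1.89, 1.89, 2.39, 2.39, 3.01, 3.01, 3.01].

## Interface

Orientations are given as a 3x3 rotation matrix whose columns are the frame's x, y, z axes.
In Python, from rig import robot gives the robot as it stands. Calls block until the motion is done:
- robot.movep(position, orientation): joint-space move of the TCP to a pose.
- robot.movel(position, ori=None, v=0.15, threshold=None): straight line of the TCP; ori=None keeps the orientation; v is the mean speed in m/s. With threshold (N) it stops when the force on the tool has changed by that much, and returns True; else False.
- robot.move_joints(angles): joint-space move.
- robot.command_gripper(opening, newtons=None): finger opening in m; newtons is the grip in N (None keeps the last); returns when the fingers have stopped.
- robot.dwell(seconds).
- robot.solve_ik(position, orientation): joint angles nearest the present ones, or None.
- robot.capture(name): name is "scene" or "top" or "wrist"; returns (picture, depth): 400x640x3 uint8, red, green, blue; 400x640 float32, m along the optical axis (not along the pixel's ray), 0 where there is no reading.
- robot.calibration(name): a dict with "fx", "fy", "cx", "cy" (pixels), "position" and "rotation" of the camera in the world; the wrist camera has in their place "mount" (4x4, takes a point from camera to tool coordinates, whose origin is the TCP and whose axes are the flange's). Camera axes: x right, y down, z forward; pixel columns grow to the right and rows downward; lengths in m; the calibration is good to about 2 mm. The wrist camera is an equidistant fisheye: a pixel r from the principal point sees the ray r / f radians off the axis. A picture is of the moment at which its call begins: read the wrist's pose just before it. calibration takes no time and is no camera call.
A pose or a line that the arm cannot do raises robot.PlanningError and nothing moves.
- robot.hand_in(): hands the job in; it is judged then, once.
Readings, each from a call of its own:
- robot.current_time(): time.
- robot.current_qpos(): joint angles.
- robot.current_joint_vel(): joint speeds.
- robot.current_effort(): joint torques, N m.
- robot.current_tcp_pos(): TCP position.
- robot.current_tool_rot(): TCP orientation.
- robot.current_wrist_force(): force on the tool from outside, world axes, zero at the start.
- robot.current_torque(): the same for the moment, N m.
- robot.current_finger_gap(): finger opening in m.
- robot.current_grip_force(): force on a finger pad.
Only numpy, scipy, OpenCV 4.12 (cv2) and the standard library are available. Lean on these libraries where they do the work, as an engineer would, in place of code of your own. Each camera call takes 0.05 s, during which the arm holds its last target. There are 200 camera calls.

## Working session

There is one attempt and no reset: what is moved stays moved. The work goes in short steps, each a Python script; the robot and the scene stay as the last script left them, time stands still between calls to the robot, and variables do not carry over. Pictures are saved under pics/ and viewed, at most 10 in all, crops included, and the job is handed in when it is done.

```bash
ls; mkdir -p pics; python3 - <<'E'
from rig import robot
import cv2,numpy as np
for n in ("scene","top"):
    p,d=robot.capture(n); cv2.imwrite(f"pics/{n}0.png",p[:,:,::-1]); np.save(f"pics/{n}0.npy",d)
    print(n,robot.calibration(n))
print(robot.calibration("wrist"),robot.current_time(), robot.current_tool_rot())
E
```

```text
pics
scene {'fx': 511.52528856595694, 'fy': 511.52528856595694, 'cx': 319.0370928439015, 'cy': 196.98278539052617, 'position': array([ 1.09929174, -0.78866881,  1.11129619]), 'rotation': array([[ 0.81510029,  0.41861188, -0.40046924],
       [ 0.57918457, -0.60378662,  0.54771065],
       [-0.01251979, -0.67838471, -0.73460019]])}
top {'fx': 472.05810380027066, 'fy': 472.05810380027066, 'cx': 325.24108322038575, 'cy': 204.17696157384938, 'position': array([ 0.46636869, -0.06187213,  1.35998582]), 'rotation': array([[-0.01160928, -0.99859843,  0.05163721],
       [-0.99954202,  0.0130325 ,  0.02731109],
       [-0.02794577, -0.0512965 , -0.99829239]])}
{'fx': 309.70691628693146, 'fy': 309.70691628693146, 'cx': 316.19558121479423, 'cy': 195.07275990758072, 'mount': array([[-6.03041498e-05, -9.54842709e-01, -2.97111760e-01,
         7.62803135e-02],
       [ 9.99999976e-01, -1.19651707e-04,  1.81562695e-04,
         1.34202330e-04],
       [-2.08913745e-04, -2.97111742e-01,  9.54842693e-01,
        -1.17337300e-01],
       [ 0.00000000e+00,  0.00000000e+00,  0.00000000e+00,
         1.00000000e+00]])} 0.1 [[ 9.50555113e-01  3.10555572e-01 -4.61608917e-04]
 [ 3.10555898e-01 -9.50554501e-01  1.08401618e-03]
 [-1.02137168e-04 -1.17377250e-03 -9.99999306e-01]]
```

View pics/scene0.png

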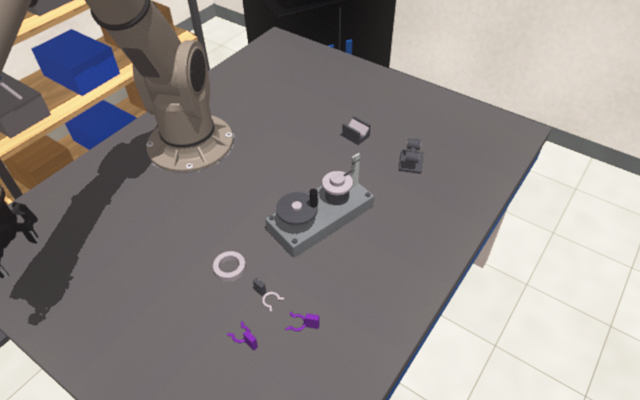

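View pics/top0.png

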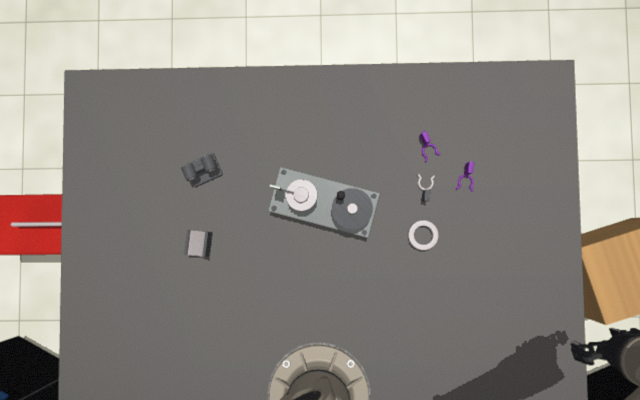

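The scene view shows the stand with its wheel at (296,210), handle at (313,197) and spindle at (337,181). The ring gauge is at (229,265). There are three clip-shaped things:
- a steel one with a dark block at (270,295), or top (426,188)
- a purple one at scene (243,337)
- a purple one at scene (303,321)

The steel one is the one meant, because the purple ones are excluded. I'll confirm it in an enlarged crop and measure.

```bash
cat > h.py <<'E'
import numpy as np,cv2
from rig import robot
def cal(n): return robot.calibration(n)
def ray(n,u,v):
    c=cal(n); return np.array(c["position"]), c["rotation"]@np.array([(u-c["cx"])/c["fx"],(v-c["cy"])/c["fy"],1.])
def plane(n,u,v,z):
    o,d=ray(n,u,v); return o+d*(z-o[2])/d[2]
def tri(a,b):
    o1,d1=ray(*a);o2,d2=ray(*b)
    s=np.linalg.lstsq(np.c_[d1,-d2],o2-o1,rcond=None)[0]
    p,q=o1+s[0]*d1,o2+s[1]*d2
    return (p+q)/2,np.linalg.norm(p-q)
def cloud(n,d):
    c=cal(n);v,u=np.indices(d.shape)
    return (np.stack([(u-c["cx"])/c["fx"]*d,(v-c["cy"])/c["fy"]*d,d],-1))@c["rotation"].T+c["position"]
E
python3 - <<'E'
from h import *
np.set_printoptions(precision=4,suppress=True)
T=cv2.imread("pics/top0.png");S=cv2.imread("pics/scene0.png")
a=cv2.resize(T[120:260,260:480],None,fx=3.6,fy=3.6,interpolation=2)[:, :792]
cv2.imwrite("pics/cropT.png",cv2.resize(T[125:265,260:480],(792,504),interpolation=cv2.INTER_CUBIC))
cv2.imwrite("pics/cropS.png",cv2.resize(S[140:320,205:385],(600,600),interpolation=cv2.INTER_CUBIC))
for n,(r0,r1,c0,c1) in dict(top=(120,260,260,480),scene=(140,320,205,385)).items():
    I=dict(top=T,scene=S)[n];d=np.load(f"pics/{n}0.npy");P=cloud(n,d)
    m=np.zeros(d.shape,bool);m[r0:r1,c0:c1]=1
    print(n,"table z",np.median(P[r1-5:r1,c1-5:c1,2]))
    for lo,hi in((.035,.06),(.095,.108),(.108,.125),(.125,.15),(.15,.19)):
        k=(m&(P[...,2]>lo)&(P[...,2]<hi)).astype(np.uint8)
        N,_,st,ce=cv2.connectedComponentsWithStats(k);L=_
        for i in range(1,N):
            if st[i,4]>=8: print(lo,hi,st[i],ce[i],np.median(P[L==i],axis=0),(P[L==i].min(0)+P[L==i].max(0))/2)
E
```

```text
top table z 0.00024106737768025965
0.035 0.06 [422 131   9  13  65] [425.8462 136.7231] [ 0.7194 -0.3103  0.0429] [ 0.7199 -0.3103  0.0416]
0.035 0.06 [467 162   7  12  67] [470.4478 167.403 ] [ 0.6325 -0.4311  0.0436] [ 0.6316 -0.4313  0.0428]
0.035 0.06 [ 268  167  112   71 2655] [317.0923 201.2546] [ 0.5416 -0.0081  0.0504] [ 0.541  -0.0208  0.048 ]
0.035 0.06 [424 190   6  11  61] [426.7049 195.1803] [ 0.5562 -0.3087  0.0438] [ 0.5564 -0.308   0.0429]
0.095 0.108 [ 332  188   41   42 1039] [352.692  209.2762] [ 0.5156 -0.1017  0.1049] [ 0.5191 -0.0985  0.1016]
0.108 0.125 [282 180  35  31 606] [300.9587 195.038 ] [0.5559 0.0364 0.1117] [0.5564 0.0411 0.1165]
0.108 0.125 [339 203  22  12  98] [351.1735 208.1633] [ 0.5198 -0.0959  0.1125] [ 0.5189 -0.0918  0.1143]
0.108 0.125 [365 207   7   5   8] [367.625 209.375] [ 0.5142 -0.1393  0.109 ] [ 0.5168 -0.1406  0.11  ]
0.125 0.15 [294 189  15  14  84] [301.0238 194.7857] [0.5551 0.0351 0.1267] [0.5539 0.0353 0.1282]
0.15 0.19 [270 185  11   5  23] [275.1739 186.9565] [0.5732 0.098  0.1694] [0.5738 0.0982 0.1649]
0.15 0.19 [337 191   8
[... 1156 characters left out ...]
[292 201  11   9  67] [296.8657 204.6269] [ 0.5234 -0.0996  0.1122] [ 0.5222 -0.096   0.113 ]
0.108 0.125 [310 201   8   6  33] [313.6667 203.8182] [ 0.5598 -0.075   0.1159] [ 0.5566 -0.0732  0.1162]
0.125 0.15 [352 158   8  11  52] [355.5192 163.2115] [0.5782 0.0962 0.1375] [0.5776 0.0983 0.1379]
0.125 0.15 [336 172   9  10  23] [340.4783 177.3913] [0.5704 0.0389 0.1259] [0.5636 0.0381 0.1263]
0.125 0.15 [310 194   8   9  55] [313.3273 198.3091] [ 0.5595 -0.0763  0.1361] [ 0.5588 -0.0733  0.1378]
0.15 0.19 [352 152   9  10  50] [355.7  156.86] [0.5779 0.0969 0.1634] [0.5768 0.0988 0.1611]
0.15 0.19 [310 188   8   8  53] [313.6226 191.5472] [ 0.557  -0.071   0.1581] [ 0.5563 -0.0685  0.1564]
```

View pics/cropT.png

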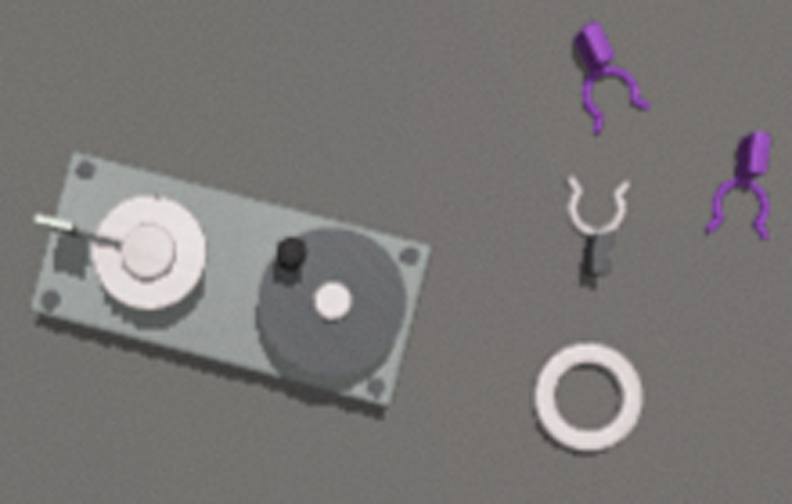

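View pics/cropS.png

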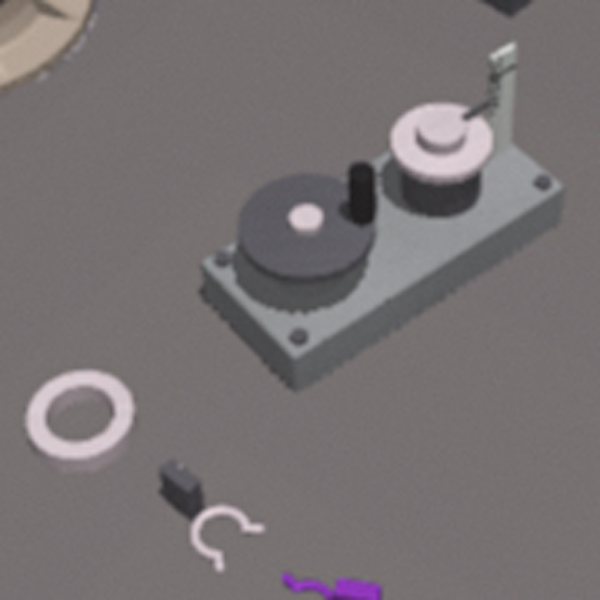

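The crop confirms that the steel clip with the dark block (top 425.8,182.5 for the ring) opens toward world +x, and that the other two are purple. The handle is at top (340.8,194.4) and the hub at (352.2,208.3). I'll triangulate these, then grip the handle and start cranking.

```bash
python3 - <<'E'
from h import *
np.set_printoptions(precision=4,suppress=True)
t=lambda x,y:("top",260+x/3.6,125+y/3.6); s=lambda x,y:("scene",205+x*.3,140+y*.3)
pts=dict(hub=(t(332,300),s(305,215)),spindle=(t(148,250),s(442,130)),handle=(t(291,249),s(361,168)),ring=(t(597,207),s(221,533)),grip=(t(601,253),s(180,473)))
q={}
for k,(a,b) in pts.items():
    q[k],e=tri(a,b); print(k,q[k],"miss",e)
# grip top, depth-based means of both views
w=(q["hub"][:2]+[.5216,-.0978])/2; sp=(q["spindle"][:2]+[.5585,.0362])/2
print("hub-spindle",np.linalg.norm(sp-w),"handle r",np.linalg.norm(q["handle"][:2]-w))
yy=(sp-w)/np.linalg.norm(sp-w); psi=np.arctan2(-yy[0],yy[1]); print("stand yaw deg",np.degrees(psi),w,sp)
def R(a): return np.array([[np.cos(a),np.sin(a),0],[np.sin(a),-np.cos(a),0],[0,0,-1.]])
best=None
for a in (psi,psi+np.pi,psi+np.pi/2,psi-np.pi/2):
    j=[robot.solve_ik([*(w+.045*np.array([np.cos(b),np.sin(b)])),.143],R(a)) for b in np.arange(0,6.3,.8)]
    print(np.degrees(a),[x is not None for x in j], j[0])
E
```

```text
hub [ 0.5197 -0.0984  0.1101] miss 0.001666217376242969
spindle [0.5584 0.0366 0.1153] miss 0.0025446798229073224
handle [ 0.5541 -0.0686  0.1588] miss 0.0014252760516002853
ring [ 0.5966 -0.3139 -0.0008] miss 0.0030751582082769193
grip [ 0.5571 -0.3086  0.0391] miss 0.003365882333800585
hub-spindle 0.13972935000114534 handle r 0.04459193171500432
stand yaw deg -15.688973418950072 [ 0.5207 -0.0981] [0.5584 0.0364]
-15.688973418950072 [True, True, True, True, True, True, True, True] [ 0.2009  0.3979 -0.1748  1.9271  0.0919  0.8241 -1.8676]
164.31102658104993 [True, True, True, True, True, True, True, True] [ 0.5443  0.458  -0.6093  1.9063  0.3347  0.8793  1.0637]
74.31102658104993 [True, True, True, True, True, True, True, True] [ 0.4317  0.4299 -0.4638  1.9129  0.2496  0.8552 -0.4346]
-105.68897341895007 [True, True, True, True, True, True, True, True] [ 0.8363  0.6038 -1.0267  1.8907  0.6141  1.0028  2.4046]
```

```bash
cat >> h.py <<'E'
np.set_printoptions(precision=4,suppress=True)
W=np.array([.5207,-.0981]);SP=np.array([.5584,.0364]);PSI=np.radians(-15.69)
def R(a): return np.array([[np.cos(a),np.sin(a),0],[np.sin(a),-np.cos(a),0],[0,0,-1.]])
def on(b,w=W): return w+.045*np.array([np.cos(b),np.sin(b)])
E
python3 - <<'E'
from h import *
A=R(PSI+np.pi/2); H=np.array([.5541,-.0686])
robot.movep([*H,.27],A); robot.command_gripper(.06)
f=robot.movel([*H,.143],v=.12,threshold=15); print("touch",f,robot.current_tcp_pos())
robot.command_gripper(.0,30); print("gap",robot.current_finger_gap(),robot.current_time())
h=robot.current_tcp_pos()[:2]; b0=np.arctan2(*(h-W)[::-1]); print("r",np.linalg.norm(h-W),np.degrees(b0))
F0=robot.current_wrist_force()
for i in range(1,9):
    b=b0-np.radians(15*i); robot.movel([*on(b),.143],v=.1)
    f=robot.current_wrist_force()-F0; r=np.array([np.cos(b),np.sin(b)])
    print(i,f,"radial %.1f tang %.1f"%(f[:2]@r,f[:2]@[r[1],-r[0]]),robot.current_tcp_pos()[:2]-on(b))
    if np.linalg.norm(f)>40: break
print(robot.current_time(),robot.current_finger_gap())
E
```

```text
touch False [ 0.5545 -0.0686  0.1437]
gap 0.02174611643130027 4.4833
r 0.044641033538388844 41.273339990429186
1 [-0.2313 -3.1094  0.8224] radial -1.6 tang 2.7 [ 0.0003 -0.0009]
2 [ 0.6893 -2.4366  0.502 ] radial 0.2 tang 2.5 [ 0.0003 -0.0009]
3 [ 0.1495 -2.7952 -0.4859] radial 0.3 tang 2.8 [ 0.0002 -0.0009]
4 [ 1.8141 -2.4293  0.6461] radial 2.5 tang 1.7 [ 0.0001 -0.001 ]
5 [ 1.3743 -2.3812  1.0039] radial 2.5 tang 1.2 [ 0.    -0.001]
6 [ 1.6075 -3.9048  0.894 ] radial 4.0 tang 1.4 [-0.0001 -0.001 ]
7 [ 0.1972 -3.162   1.5968] radial 2.9 tang 1.2 [-0.0003 -0.001 ]
8 [ 0.0051 -3.6015  2.416 ] radial 3.5 tang 0.7 [-0.0004 -0.0009]
6.6167 0.020895976218351837
```

```bash
python3 - <<'E'
from h import *
b0=np.radians(41.27); end=np.radians(-90-15.69-360)
n=26; bs=np.linspace(b0-np.radians(120),end,n+1)[1:]; mx=0
for i,b in enumerate(bs):
    robot.movel([*on(b),.143],v=.1 if i<n-1 else .05)
    f=robot.current_wrist_force(); mx=max(mx,np.linalg.norm(f[:2]))
    if mx>40: print("high",i,f);break
robot.dwell(.4)
print(mx,robot.current_time(),robot.current_finger_gap(),robot.current_tcp_pos(),on(b))
p,d=robot.capture("scene"); cv2.imwrite("pics/scene1.png",p[:,:,::-1]); np.save("pics/scene1.npy",d)
c=p[130:250,255:385,::-1]; cv2.imwrite("pics/crop1.png",cv2.resize(c,(650,600),interpolation=cv2.INTER_CUBIC))
P=cloud("scene",d)
m=np.zeros(d.shape,bool);m[150:200,320:360]=1
m&=(np.hypot(P[...,0]-SP[0]-.003,P[...,1]-SP[1])<.017)
z=P[...,2][m]; print("spindle top z",np.percentile(z,[25,50,75,90]),P[m&(P[...,2]>.145)].mean(0))
E
```

```text
4.8783244738721026 14.0667 0.02143655190945017 [ 0.508  -0.142   0.1433] [ 0.5085 -0.1414]
spindle top z [0.1186 0.1502 0.1524 0.1538] [0.5613 0.0365 0.1519]
```

View pics/crop1.png

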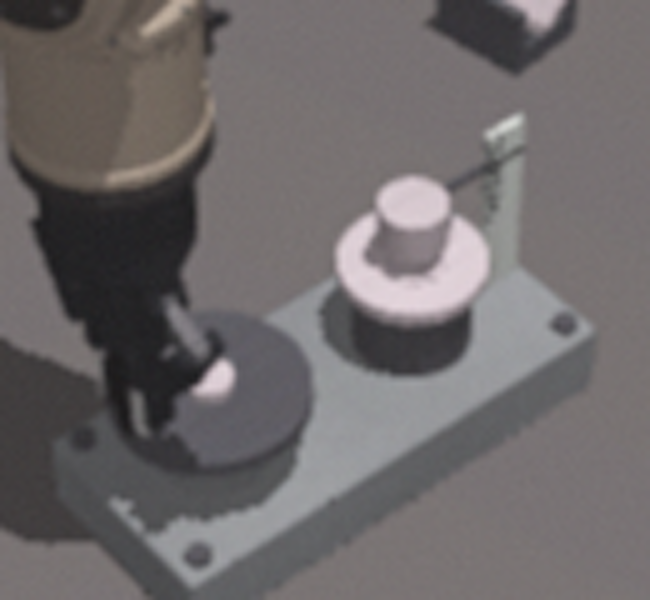

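The pointer bar runs straight into the long line at crop (500,165), and the spindle top measures 152–153 mm, so step 1 is done. Next I release the handle and look at the clip from above.

```bash
cat >> h.py <<'E'
def wcloud(p,rot,d):
    c=cal("wrist");v,u=np.indices(d.shape);x=(u-c["cx"])/c["fx"];y=(v-c["cy"])/c["fy"]
    t=np.hypot(x,y)+1e-9;k=np.tan(t)/t
    M=c["mount"];q=np.stack([x*k*d,y*k*d,d],-1)@M[:3,:3].T+M[:3,3]
    return q@rot.T+p
E
python3 - <<'E'
from h import *
robot.command_gripper(.06); p=robot.current_tcp_pos(); robot.movel([p[0],p[1],.22],v=.2)
robot.movep([.557,-.309,.20],R(np.radians(-7.6)))
p=robot.current_tcp_pos();r=robot.current_tool_rot();I,d=robot.capture("wrist")
cv2.imwrite("pics/w1.png",I[:,:,::-1]);P=wcloud(p,r,d);np.save("pics/w1.npy",P)
near=(abs(P[...,0]-.57)<.08)&(abs(P[...,1]+.31)<.045)&(d>0)
g=near&(P[...,2]>.036)&(P[...,2]<.06)&(abs(P[...,0]-.557)<.03); k=P[g]
print("block top z",np.median(k[:,2]),g.sum()); (c,s,a)=cv2.minAreaRect((k[:,:2]*1000).astype(np.float32)); print(c,s,a)
ring=near&(P[...,2]>.002)&(P[...,2]<.012)&(P[...,0]>.578)
(c,s,a)=cv2.minAreaRect((P[ring][:,:2]*1000).astype(np.float32)); print("ring",c,s,a,np.median(P[ring][:,2]),ring.sum())
print(robot.current_time())
E
```

```text
block top z 0.04354214261123983 516
(559.4736938476562, -308.5425720214844) (13.810870170593262, 32.30390930175781) 82.87701416015625
ring (612.2811889648438, -322.685791015625) (67.8358154296875, 65.4730453491211) 1.8927079439163208 0.005992097197250773 716
16.225
```

View pics/w1.png

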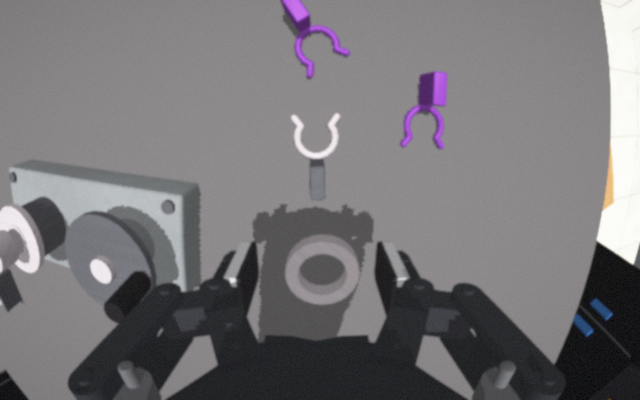

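The block's top is at z 43.5 mm and it measures 13.8 × 32.3 mm, which matches the text. Its centre is (0.5595,-0.3085) with yaw -7.1°. The picture shows the steel clip at (317,140), with its block at (317,180). Now I grasp it, carry it to the stand's -x side and check the spindle's axis.

```bash
python3 - <<'E'
from h import *
G=[.5595,-.3085]
robot.movel([*G,.10],R(np.radians(-7.1)),v=.2); robot.command_gripper(.045)
robot.movel([*G,.034],v=.1,threshold=15); robot.command_gripper(0,80)
print("gap",robot.current_finger_gap(),robot.current_grip_force(),robot.current_tcp_pos())
z0=robot.current_tcp_pos()[2]; p=robot.current_tcp_pos()
robot.movel([p[0],p[1],.25],v=.2)
ux=np.array([np.cos(PSI),np.sin(PSI)]); q=SP-.103*ux
robot.movep([*q,.25],R(PSI)); print(robot.current_qpos(),"lift z",z0+.114)
robot.movel([*q,z0+.114],v=.12)
p=robot.current_tcp_pos();r=robot.current_tool_rot();I,d=robot.capture("wrist")
cv2.imwrite("pics/w2.png",I[:,:,::-1]);P=wcloud(p,r,d);np.save("pics/w2.npy",P)
print(p,z0,robot.current_time(),robot.current_finger_gap())
m=(d>0)&(np.hypot(P[...,0]-SP[0],P[...,1]-SP[1])<.035)&(P[...,2]>.147)&(P[...,2]<.16)
# pointer bar excluded: z top ~.150; keep points above .151
(c,rad)=cv2.minEnclosingCircle((P[m&(P[...,2]>.1512)][:,:2]*1000).astype(np.float32)); print("spindle",c,rad,np.median(P[m][:,2]),m.sum())
f=(d>0)&(np.hypot(P[...,0]-SP[0],P[...,1]-SP[1])<.06)&(P[...,2]>.107)&(P[...,2]<.1135);(c,rad)=cv2.minEnclosingCircle((P[f][:,:2]*1000).astype(np.float32)); print("flange",c,rad,np.median(P[f][:,2]))
# clip in tool frame
t=(P-p)@r; k=(d>0)&(abs(t[...,1])<.045)&(t[...,0]>.018)&(t[...,0]<.066)&(abs(P[...,2]-.1175)<.012)&(P[...,2]>.1135); Q=t[k]; print("clip tool y",Q[:,1].min(),Q[:,1].max(),"x max",Q[:,0].max(),"z",np.percentile(P[k][:,2],[5,50,95]))
E
```

```text
gap 0.012922200967019798 78.05149912834167 [ 0.5599 -0.3087  0.0348]
[ 0.0864  0.1078 -0.3848  2.0486  0.0483  0.9936 -2.1684] lift z 0.1488184939600382
[0.4596 0.0643 0.1493] 0.03481849396003821 22.0833 0.013490584171651662
spindle (560.581787109375, 42.643943786621094) 26.225282669067383 0.15267943802218148 7875
flange (561.6625366210938, 44.684810638427734) 50.69538879394531 0.1097371768043598
clip tool y -0.02481493582868344 0.024045645406796646 x max 0.061497458314834816 z [0.1184 0.1206 0.122 ]
```

View pics/w2.png

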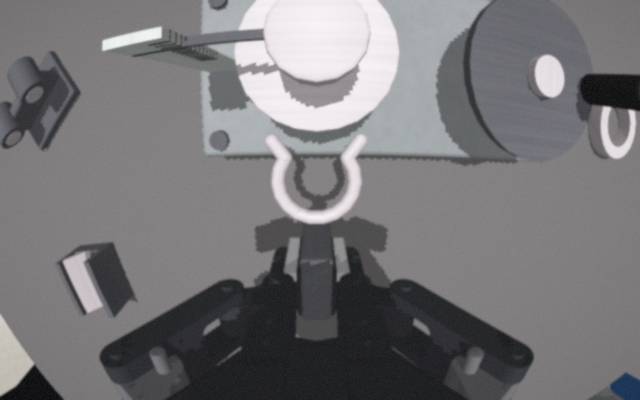

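The picture shows the clip ring at (317,180) and the spindle at (317,33), lined up on the tool axis. I'll refine the spindle centre without the pointer bar, then push.

```bash
python3 - <<'E'
from h import *
P=np.load("pics/w2.npy")
m=((np.hypot(P[...,0]-SP[0],P[...,1]-SP[1])<.035)&(abs(P[...,2]-.153)<.003)).astype(np.uint8)
m=cv2.morphologyEx(m,cv2.MORPH_OPEN,cv2.getStructuringElement(cv2.MORPH_ELLIPSE,(31,31)))
(c,rad)=cv2.minEnclosingCircle((P[m>0][:,:2]*1000).astype(np.float32)); c=np.array(c)/1000
ux=np.array([np.cos(PSI),np.sin(PSI)]);uy=np.array([-ux[1],ux[0]])
print("spindle",c,rad,"offset along/across mm",1000*(c-SP)@ux,1000*(c-SP)@uy)
if abs(rad-20)>2 or np.linalg.norm(c-SP)>.005: raise SystemExit("check")
S=(c+SP)/2; z=.1488
F0=robot.current_wrist_force()
robot.movel([*(S-.085*ux),z],v=.06)
for s in np.arange(.080,.0345,-.0025):
    hit=robot.movel([*(S-s*ux),z],v=.03,threshold=35)
    f=robot.current_wrist_force()-F0; p=robot.current_tcp_pos()
    print("%.4f"%s,hit,"along %.1f across %.1f z %.1f"%(f[:2]@ux,f[:2]@uy,f[2]),"tcp along %.4f"%((p[:2]-S)@ux),"%.4f"%p[2])
    if hit or (s<.042 and f[:2]@ux<-22): break
print(robot.current_time(),robot.current_finger_gap())
p=robot.current_tcp_pos();r=robot.current_tool_rot();I,d=robot.capture("wrist");cv2.imwrite("pics/w3.png",I[:,:,::-1]);np.save("pics/w3.npy",wcloud(p,r,d))
E
```

```text
spindle [0.5584 0.0372] 19.208215713500977 offset along/across mm -0.2448180899747955 0.7143330791394353
0.0800 False along -0.5 across 0.9 z 0.0 tcp along -0.0799 0.1488
0.0775 False along 0.2 across 1.7 z 0.1 tcp along -0.0774 0.1488
0.0750 False along -0.7 across 0.2 z 0.5 tcp along -0.0749 0.1488
0.0725 False along 0.1 across 0.1 z -0.4 tcp along -0.0724 0.1488
0.0700 False along -0.9 across 0.1 z 0.4 tcp along -0.0699 0.1488
0.0675 False along 0.1 across 0.8 z -0.3 tcp along -0.0674 0.1488
0.0650 False along 0.6 across 0.6 z -0.3 tcp along -0.0649 0.1488
0.0625 False along 0.4 across 0.2 z -0.3 tcp along -0.0624 0.1488
0.0600 False along 0.1 across 0.1 z -1.2 tcp along -0.0599 0.1488
0.0575 False along -0.7 across -0.8 z -0.1 tcp along -0.0575 0.1487
0.0550 False along -0.2 across -1.0 z -1.7 tcp along -0.0551 0.1487
0.0525 False along -3.1 across -1.2 z -1.7 tcp along -0.0528 0.1486
0.0500 False along -2.9 across -2.4 z 2.2 tcp along -0.0502 0.1488
0.0475 False along -0.1 across -2.7 z 0.2 tcp along -0.0472 0.1489
0.0450 False along 5.9 across -4.1 z 0.4 tcp along -0.0437 0.1494
0.0425 False along 7.9 across -3.4 z -2.2 tcp along -0.0410 0.1493
0.0400 False along 5.7 across -3.9 z -2.0 tcp along -0.0390 0.1491
0.0375 False along 1.5 across -0.3 z -0.1 tcp along -0.0372 0.1489
0.0350 False along -4.5 across -2.1 z 1.1 tcp along -0.0357 0.1485
27.35 0.013005137443551128
```

View pics/w3.png

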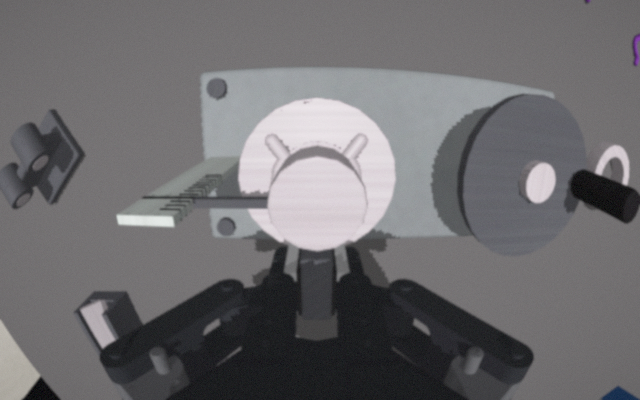

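The picture shows both clip arms past the spindle at (275,145) and (358,145). The force went from pushing back, to pulling in, to stopping, so the clip has snapped home. I'll ease off, release, retreat and verify.

```bash
python3 - <<'E'
from h import *
ux=np.array([np.cos(PSI),np.sin(PSI)]); p=robot.current_tcp_pos()
robot.movel([*(p[:2]-.0015*ux),.1488],v=.02); robot.dwell(.2); robot.command_gripper(.04)
p=robot.current_tcp_pos(); robot.movel([p[0],p[1],.25],v=.12); robot.movel([*(p[:2]-.04*ux),.27],v=.15); robot.dwell(.3)
p=robot.current_tcp_pos();r=robot.current_tool_rot();I,d=robot.capture("wrist");P=wcloud(p,r,d)
cv2.imwrite("pics/w4.png",I[:,:,::-1])
D=P[...,:2]-(SP+[0,.0004]);a=D@ux;b=D@[-ux[1],ux[0]];z=P[...,2]
k=(d>0)&(abs(a+.038)<.03)&(abs(b)<.015)&(abs(z-.158)<.004); print("block top: z",np.median(z[k]),"along mid",(a[k].min()+a[k].max())/2,a[k].min(),a[k].max(),"across",np.median(b[k]),k.sum())
s=(d>0)&(np.hypot(a,b)<.015);print("spindle top z",np.median(z[s]))
I,d=robot.capture("scene");P=cloud("scene",d);s=np.hypot(P[...,0]-SP[0]-.003,P[...,1]-SP[1])<.017;z=P[...,2][s];print("scene spindle top",np.median(z[z>.145]))
c=I[145:215,300:380,::-1]; cv2.imwrite("pics/s4.png",cv2.resize(c,(640,560),interpolation=cv2.INTER_CUBIC))
print(robot.current_time(),robot.current_wrist_force())
E
```

```text
block top: z 0.15441500222688442 along mid -0.031107650818085482 -0.05374380919024691 -0.008471492445924053 across 0.0008069553371130993 256
spindle top z 0.15282298337536104
scene spindle top 0.15571444367938875
30.075 [-0.1552 -0.2875 -0.0798]
```

View pics/s4.png

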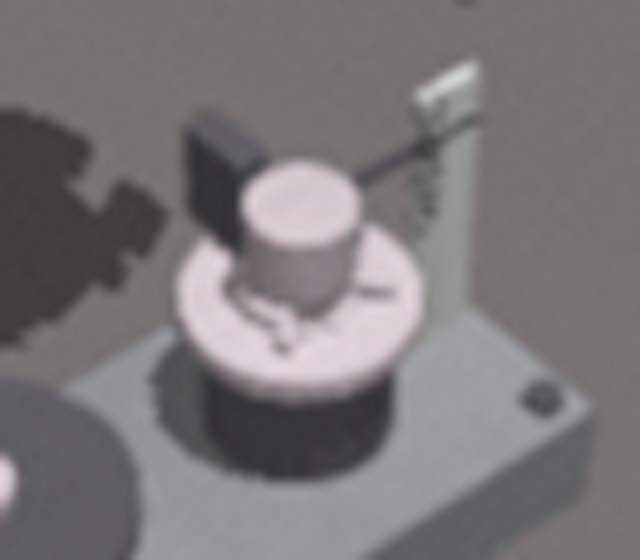

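The rear edge of the block is 53.7 mm behind the axis (54 expected), and the pointer still meets the long line at crop (430,145). One quick level check, then I hand in.

```bash
python3 - <<'E'
from h import *
ux=np.array([np.cos(PSI),np.sin(PSI)])
p=robot.current_tcp_pos();r=robot.current_tool_rot();I,d=robot.capture("wrist");P=wcloud(p,r,d)
D=P[...,:2]-(SP+[0,.0004]);a=D@ux;b=D@[-ux[1],ux[0]];z=P[...,2]
k=(d>0)&(a>-.055)&(a<-.024)&(abs(b)<.009)&(z>.149)&(z<.163)
c,*_=np.linalg.lstsq(np.c_[a[k]+.038,b[k],np.ones(k.sum())],z[k],rcond=None); print("slopes",c[:2],"top z",c[2],k.sum())
if np.hypot(*c[:2])<.12 and .152<c[2]<.162: print(robot.hand_in(),robot.current_time())
E
```

```text
slopes [ 0.0314 -0.0158] top z 0.1536596602464615 707
the job is handed in; nothing more can be done
the job is handed in; nothing more can be done
```

The job is handed in at about 30 s of the 72 s allowed: the pointer is at the long line, and the clip is snapped home in the groove, level and released. I never touched the ring gauge, V-block or bracket, and the judge's verdict was not shown to me.

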